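# Load a centrifuge rotor in balance and put its lid on

## Robot

A 6-joint arm with a two-finger parallel gripper is mounted at the origin on a cart in front of the work surface, level with it; the furniture and walls round the work are solid. World frame = base frame: x ahead of the robot, y to its left, z up, the work surface at z = 0. Lengths are in mm, angles in rad, forces in N, time in s.
With the tool pointing down it reaches from about 350 to 875 mm from the base axis. Payload 4.2 kg.
Tool frame: the origin (TCP) lies between the finger pads; the fingertips stand 17 mm ahead of it and the grasp point (between the pads) lies 2 mm behind it; z points along the fingers, y is the line along which they close (so a half turn about z gives the same grasp; the last joint's range is limited). The gripper opens to 85 mm and grips with 20 to 120 N. Pads are 22 mm wide; open, the fingers measure 114 mm over their backs; the gripper's body (76 mm by 85 mm) begins 54 mm behind the grasp point. The pads swing forward as they close: fully open they stand 13 mm farther back than shut.
Start: joints at [0.259, 0.385, 0.008, 0, -1.194, -0.259], TCP at [624.979, 0.025, 248.312] pointing down, gripper open.
Joint ranges: [-3.14, 3.14], [-1.21, 2.06], [-1.07, 1.41], [-3.16, 2.05], [-2.99, -0.16], [-3.1, 3.1]. Speed limits (rad/s): [2.79, 2.79, 3.14, 3.14, 3.14, 3.14].

## Interface

Orientations are given as a unit quaternion [x, y, z, w].
In Python, from bench import arm gives the robot as it stands.
- The arm moves only by the tool jog_arm, called after "Call:" as name(argument=value, ...) on one line, values as JSON. Schema: {"type":"object","properties":{"moves":{"type":"array","items":{"type":"object","properties":{"tx":{"type":"number"},"ty":{"type":"number"},"tz":{"type":"number"},"rx":{"type":"number"},"ry":{"type":"number"},"rz":{"type":"number"}},"additionalProperties":false},"minItems":1,"maxItems":10},"jaw":{"type":"number"},"only":{"type":"string"},"quiet":{"type":"boolean"},"lines":{"type":"string"}},"required":["moves"],"additionalProperties":false}. moves is a list of rows, 1 to 10 of them, each an object with the fields tx, ty, tz (the shift in a scale on which 1.0 is 0.5 m), rx, ry, rz (a rotation vector in fractions of the full range, 1 being 2 pi rad); a field left out counts as zero; each row is the pose to reach, as a shift and turn from the pose commanded when the call began, along the tool's axes at that moment; what a row does not reach only later rows make up. A row lasts 1/10 s, in which the tool goes at most 50 mm and 0.15 rad, less where a joint would pass 70% of its speed; a pose out of reach is approached as far as the arm can. jaw is the finger opening in mm, set as the call begins (left out keeps the last). The fingers move at their own pace and stop on an object; the grip force is fixed at half the most. Time passes only in rows, so rows that do not move let the fingers close. The tool returns the time, the measured TCP pose, the force, the opening and the grip force at its end. only (a regular expression) keeps the lines of the reply that match it, lines (a string "A,B") keeps lines A to B, and quiet returns only ok. Shift and turn numbers lie between -1 and 1, and a call with a number outside is refused. Input that does not fit is refused with a message, and nothing moves.
- arm.read_state(): the state, without advancing time (a new reading comes with each control period).
- arm.get_image(name): name is "scene" or "side" or "wrist"; returns the picture (400x640x3 uint8, blue, green, red); there is no depth.
- arm.get_calibration(name): a dict with "K" (3x3 intrinsics, pixels), "D" ([k1, k2, p1, p2, k3] as OpenCV has them; the pictures are not rectified), "rvec" (rotation vector, rad) and "tvec" (3), from world to camera coordinates, as OpenCV has them. Camera axes: x right, y down, z forward; pixel columns grow to the right and rows downward; lengths in mm; the calibration is good to about 2 mm. A picture is of the moment at which its call begins: read the wrist's pose just before it. get_calibration takes no time and is no camera call; for the wrist camera it gives the pose at the moment of the call.
- arm.job_done(): hands the job in; it is judged then, once.
The state is a dict: "clock": time; "joints": joint angles; "joint_vel": joint speeds; "joint_efforts": joint torques, N m; "position": TCP position; "ee_rot": TCP orientation; "contact_force": force on the tool from outside, world axes, zero at the start; "wrist_torque": the same for the moment, N m; "gripper_width": finger opening in mm; "grasp_force": force on a finger pad.
Only numpy, scipy, OpenCV 4.12 (cv2) and the standard library are available. Lean on these libraries where they do the work, as an engineer would, in place of code of your own. Each camera call takes 0.05 s, during which the arm holds its last target. There are 200 camera calls.

## Task

Load the rotor so that it is balanced: stand each of the three loose vials in the empty cup straight across the hub from its twin (same glass, same cap, same disc on the cap), leaving the three vials already loaded in their cups. Then put the clear domed lid on the rotor, fully seated all round. Do not shift the beaker or the timer.

Things in the scene. Friction and masses are not known exactly. Their poses are not given: they have to be found in the camera images.
- amber_new: loose vial to be loaded, standing on the bench: brown glass, black cap with a yellow disc on top; 17 mm across, 62 mm tall; origin at the centre of its underside, z up its axis
- clear_new: loose vial to be loaded, standing on the bench: clear glass, black cap with a red disc on top; 17 mm across, 62 mm tall; origin at the centre of its underside, z up its axis
- white_new: loose vial to be loaded, standing on the bench: clear glass, white cap with a blue disc on top; 17 mm across, 62 mm tall; origin at the centre of its underside, z up its axis
- amber_in: its twin, already standing in a cup of the rotor (cup floor 35 mm over the rotor's origin): brown glass, black cap with a yellow disc on top; 17 mm across, 62 mm tall; origin at the centre of its underside, z up its axis
- clear_in: its twin, already standing in a cup of the rotor (cup floor 35 mm over the rotor's origin): clear glass, black cap with a red disc on top; 17 mm across, 62 mm tall; origin at the centre of its underside, z up its axis
- white_in: its twin, already standing in a cup of the rotor (cup floor 35 mm over the rotor's origin): clear glass, white cap with a blue disc on top; 17 mm across, 62 mm tall; origin at the centre of its underside, z up its axis
- rotor: fixed round rotor, 164 mm across; origin: underside centre, z up. Six blue cups at 60 deg steps from its x axis, centres 50 mm from its axis: bore 20 mm, mouth 28 mm; floor 35, rim 56.5 mm above origin. Every second cup is filled, the others empty. Hub 30 mm across, 60 high. Lid's foot rests on the dark outer flange, 20 mm above origin, round the metal deck (138 mm across, bevelled, top at 32 mm)
- lid: clear domed lid, blue bead round its foot (156 mm across), open side down, 118 mm high with knob, about 0.16 kg. Origin: centre of its foot, z up. Black knob on top, 34 mm across: grip it 94 to 114 mm above the origin. Inside 143 mm wide (150 at the very foot), 81 high: slips round the rotor's deck with 2.5 mm to spare each side and clears the vials
- beaker: bystander: empty beaker, 56 mm across, 72 mm tall, origin at the centre of its underside
- timer: bystander: white standing timer, 20 x 62 x 60 mm, origin at the centre of its underside

How it is judged:
By the outcome, as a careful person would: the job done as asked, in the order asked, and still so for the second after the job is handed in, with the robot touching nothing.
It also fails if it takes over 90 s, if anything falls off the work surface, if the arm or the gripper's body presses on something with over 40 N, if the wrist force passes 120 N, or if a joint passes its speed limit or range.

## Working session

There is one attempt and no reset: what is moved stays moved. The work goes in short steps, Python scripts to look and compute and a tool call to move; the robot and the scene stay as the last step left them, time stands still between calls to the robot, and variables do not carry over. Pictures are saved under pics/ and viewed, at most 14 in all, crops included, and the job is handed in when it is done.

```bash
ls; mkdir -p pics; python3 - <<'E'
from bench import arm
import cv2
for n in("scene","side","wrist"):
    cv2.imwrite(f"pics/a_{n}.png",arm.get_image(n))
    c=arm.get_calibration(n); print(n,c)
s=arm.read_state();print(s)
E
```

```text
bench.py
pics
scene {'K': array([[378.64296672,   0.        , 318.75172579],
       [  0.        , 378.64296672, 198.70027015],
       [  0.        ,   0.        ,   1.        ]]), 'D': array([0.00994694, 0.        , 0.        , 0.        , 0.        ]), 'rvec': array([ 0.60597497, -2.56078183,  1.25513155]), 'tvec': array([401.06805976, 305.64155842, 589.75124992])}
side {'K': array([[431.21950815,   0.        , 317.88401397],
       [  0.        , 431.21950815, 196.97342806],
       [  0.        ,   0.        ,   1.        ]]), 'D': array([-0.04705047,  0.        ,  0.        ,  0.        ,  0.        ]), 'rvec': array([ 0.27544117, -2.78310851,  1.25217658]), 'tvec': array([499.52606955, 263.53367555, 884.80355617])}
wrist {'K': array([[348.88992533,   0.        , 321.93937407],
       [  0.        , 348.88992533, 195.65547279],
       [  0.        ,   0.        ,   1.        ]]), 'D': array([-0.0163986,  0.       ,  0.       ,  0.       ,  0.       ]), 'rvec': array([1.90657325e-03, 3.11013955e+00, 4.30851240e-01]), 'tvec': array([623.75797102, -36.09103288, 379.59461574])}
{'clock': 0.15, 'joints': array([ 2.58558762e-01,  3.85363470e-01,  6.94387510e-03, -3.53751966e-04,
       -1.19400940e+00, -2.58600099e-01]), 'joint_vel': array([-2.30417980e-04, -3.64434771e-04,  2.50763612e-03,  1.58848067e-03,
        6.00209011e-05,  2.83736566e-04]), 'joint_efforts': array([-6.03353892e-04, -3.92678475e+01,  1.88581592e+01,  4.18858320e+00,
       -3.39302780e-03,  5.70479813e-06]), 'position': array([ 6.24585881e+02, -9.16750087e-03,  2.47484151e+02]), 'ee_rot': array([-7.07045806e-01,  7.07167261e-01,  5.52563198e-04, -6.22981650e-04]), 'contact_force': array([-0.21015548, -0.36559463,  0.93304343]), 'wrist_torque': array([ 0.06739467, -0.01760383, -0.01370818]), 'grasp_force': 0.0, 'gripper_width': 85.29693177695776}
```

View pics/a_scene.png

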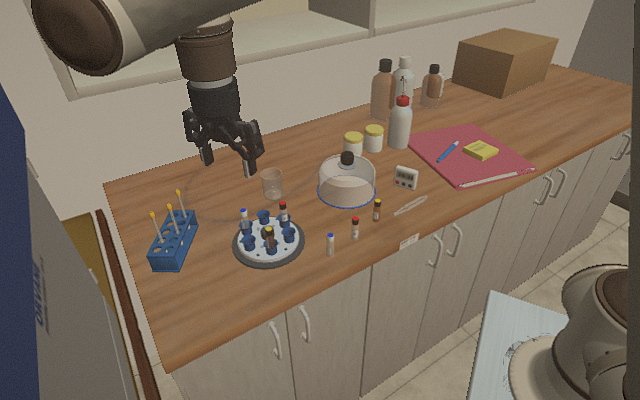

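View pics/a_side.png

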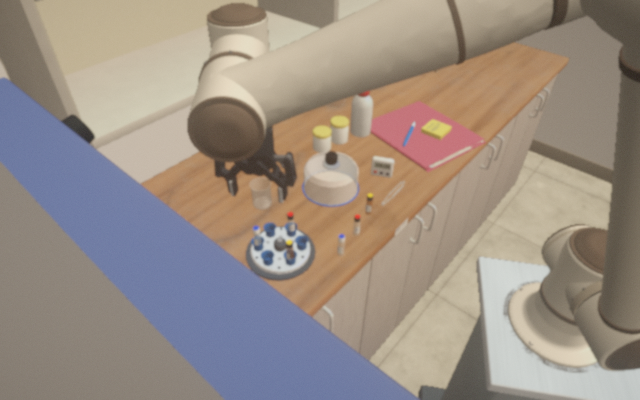

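View pics/a_wrist.png

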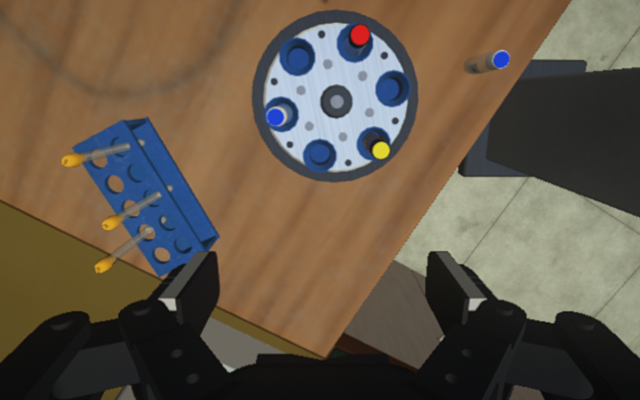

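The scene picture shows the rotor at about (269,240). The loose vial tops are at white (331,236), clear (355,219) and amber (377,202), and the lid knob is at (347,157). The wrist view shows the rotor hub at (337,102), with the filled cups' discs at red (360,35), blue (275,117) and yellow (381,150), and the loose white vial at (501,60). Next I'll get rough positions for all of these.

```bash
cat > h.py <<'E'
import numpy as np, cv2
from bench import arm
def ray(c,px):
    p=cv2.undistortPoints(np.array([[px]],float),c["K"],c["D"])[0,0]
    R=cv2.Rodrigues(np.array(c["rvec"],float))[0]
    return -R.T@c["tvec"], R.T@np.array([p[0],p[1],1.])
def onz(c,px,z):
    o,d=ray(c,px); return o+d*(z-o[2])/d[2]
def tri(obs):
    A=np.zeros((3,3));b=np.zeros(3);L=[]
    for c,px in obs:
        o,d=ray(c,px);d=d/np.linalg.norm(d);P=np.eye(3)-np.outer(d,d);A+=P;b+=P@o;L.append((o,P))
    X=np.linalg.solve(A,b); return X,[round(float(np.linalg.norm(P@(X-o))),1) for o,P in L]
def proj(c,X): return cv2.projectPoints(np.array([X],float),c["rvec"],c["tvec"],c["K"],c["D"])[0].ravel()
def tool(target,turn=0):
    "shift in tool axes from commanded(~measured) pose to world target"
    from scipy.spatial.transform import Rotation as Ro
    s=arm.read_state();return Ro.from_quat(s["ee_rot"]).inv().apply(np.array(target)-s["position"])
E
python3 - <<'E'
from h import *
import pickle
np.set_printoptions(precision=1,suppress=True)
S,D,W=[arm.get_calibration(n) for n in("scene","side","wrist")]
pickle.dump(W,open("w0.pkl","wb"))
for n,a,b,z in [("white",(331,236),(342,237),62),("clear",(355,219),(357,217),62),("amber",(377,202),(370,196),62),("knob",(347,154),(331,154),118),("hub",(268,230),(281,244),60)]:
    print(n,*tri([(S,a),(D,b)]),onz(S,a,z),onz(D,b,z))
print("beaker",onz(S,(272,195),0),"timer",onz(S,(404,186),0))
for n,p,z in [("hub",(337,102),60),("red",(360,35),97),("blue",(275,117),97),("yel",(381,150),97),("whiteloose",(501,60),62),("e1",(298,57),56),("e2",(394,89),56),("e3",(319,155),56)]: print(n,onz(W,p,z))
E
```

```text
white [ 473.3 -102.8   56.8] [0.0, 0.0] [470.9 -97.9  62. ] [472.8 -97.9  62. ]
clear [ 447.7 -172.1   60.1] [0.3, 0.3] [ 447.  -170.5   62. ] [ 447.6 -169.6   62. ]
amber [ 425.3 -252.4   60.4] [0.8, 0.8] [ 424.5 -249.1   62. ] [ 425.1 -251.7   62. ]
knob [ 541.6 -338.1  114.2] [0.2, 0.2] [ 539.  -331.8  118. ] [ 540.7 -333.2  118. ]
hub [606.8 -61.   52.3] [2.3, 2.3] [602.4 -57.2  60. ] [604.3 -51.3  60. ]
beaker [ 712.  -232.6    0. ] timer [ 406.5 -424.9    0. ]
hub [610.7 -65.   60. ]
red [ 596.  -113.1   97. ]
blue [660.3 -54.3  97. ]
yel [576.9 -28.5  97. ]
whiteloose [472.8 -99.6  62. ]
e1 [ 644.2 -102.2   56. ]
e2 [560.8 -76.   56. ]
e3 [626.5 -18.   56. ]
```

Careful with the scale: shifts go in shares of 0.5 m and turns go in shares of 2 pi rad. That gives: 150 mm / 500 = 0.3, 100 mm / 500 = 0.2.

Call:
jog_arm(moves=[{"tx":0.06,"ty":0.09},{"tx":0.12,"ty":0.18},{"tx":0.18,"ty":0.28},{"tx":0.2,"ty":0.3},{"tx":0.2,"ty":0.3},{"tx":0.2,"ty":0.3},{"tx":0.2,"ty":0.3}], jaw=50)

```text
clock: 0.85
position: [475.8, -99.6, 248.3]
ee_rot: [0.707, -0.707, 0.0, -0.0]
contact_force: [-0.2, -0.2, 1.0]
gripper_width: 50.0
grasp_force: 0.0
```

```bash
python3 - <<'E'
from h import *
import pickle
W=arm.get_calibration("wrist");im=arm.get_image("wrist");cv2.imwrite("pics/b.png",im);pickle.dump(W,open("w1.pkl","wb"))
print(arm.read_state()["position"],ray(W,(320,200)))
R=(610.6,-65.3)
for n,p in [("white",(472,-99,62)),("clear",(447,-171,62)),("amber",(425,-251,62)),("knob",(540,-333,118)),("hub",(*R,60)),("red",(596,-113,97)),("yel",(577,-28,97))]: print(n,proj(W,p).round(1))
cv2.imwrite("pics/b2.png",cv2.resize(im,(800,500),interpolation=cv2.INTER_CUBIC))
E
```

```text
[475.87530194 -99.48885524 248.12730034] (array([ 475.371255  , -168.72221834,  374.7438546 ]), array([ 0.00585557,  0.28396267, -0.95891443]))
white [325.7 176.1]
clear [354.9  94.4]
amber [384.7  -8.8]
knob [ 213.  -188.3]
hub [179.9 210.3]
red [173.5 168.7]
yel [206.3 263.9]
```

View pics/b2.png

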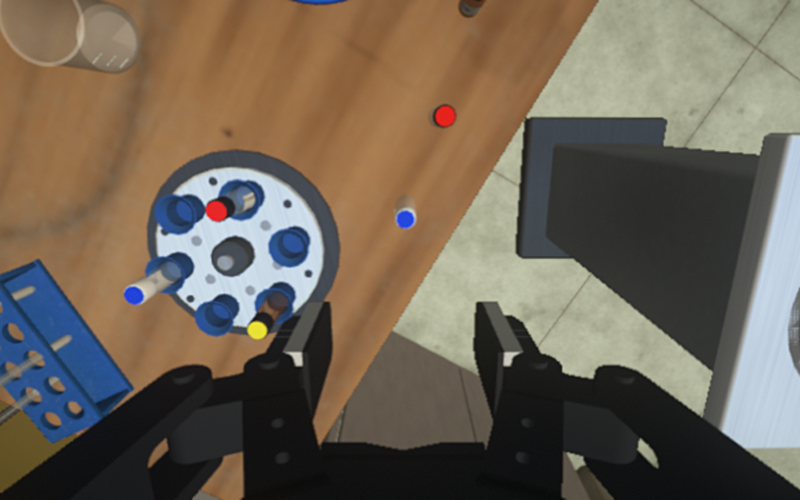

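The enlarged wrist picture (1.25×) shows the hub top at (225,263) and the loose white vial at (405,219). The loose clear vial is at (445,116) and red-in at (217,210). The tool itself matches the predicted pixels to about 1–2 px. I'll triangulate these points.

```bash
python3 - <<'E'
from h import *
import pickle
np.set_printoptions(precision=1,suppress=True)
a,b=[pickle.load(open(f"w{i}.pkl","rb")) for i in(0,1)]
for n,p,q in [("hub",(337,102),(225,263)),("red",(360,35),(217,210)),("blue",(275,117),(134,295)),("yel",(381,150),(257.5,330)),("e1",(298,57),(181,214)),("e2",(394,89),(290,247)),("e3",(319,155),(217,314)),("white",(501,60),(405,219))]:
    q=np.array(q)/1.25; print(n,*tri([(a,p),(b,q)]))
S=arm.get_calibration("scene")
print("clear",*tri([(S,(355,219)),(b,(356,93.2))]),onz(b,(356,93.2),62),"white",onz(b,(324,175.2),62))
E
```

```text
hub [610.7 -65.1  59.6] [0.0, 0.0]
red [ 596.  -113.3   96.4] [0.2, 0.2]
blue [660.3 -54.3  97.2] [0.0, 0.0]
yel [577.  -28.6  98. ] [0.1, 0.1]
e1 [ 644.1 -102.1   51.2] [0.8, 0.8]
e2 [561.  -76.3  55.7] [0.4, 0.4]
e3 [626.8 -17.1  48.3] [0.5, 0.5]
white [473.4 -99.7  62.8] [0.3, 0.3]
clear [ 446.7 -171.7   61.2] [0.7, 0.7] [ 446.1 -172.    62. ] white [473.6 -99.8  62. ]
```

In the tool's units: 202 mm / 500 = 0.404, 180 mm / 500 = 0.36.

Call:
jog_arm(moves=[{"ty":0.004,"tz":0.1},{"ty":0.004,"tz":0.2},{"ty":0.004,"tz":0.3},{"ty":0.004,"tz":0.36},{"ty":0.004,"tz":0.404},{"ty":0.004,"tz":0.404},{"ty":0.004,"tz":0.404},{"ty":0.004,"tz":0.404}], jaw=50)

```text
clock: 1.7
position: [474.4, -99.6, 47.5]
ee_rot: [0.707, -0.707, 0.001, -0.001]
contact_force: [0.2, -0.2, 0.3]
gripper_width: 50.0
grasp_force: 0.0
```

Call:
jog_arm(moves=[{},{},{},{},{},{}], jaw=0)

```text
clock: 2.3
position: [473.6, -99.9, 47.4]
ee_rot: [0.707, -0.707, 0.001, -0.001]
contact_force: [-1.6, 1.2, 6.7]
gripper_width: 14.6
grasp_force: 58.4
```

Call:
jog_arm(moves=[{"tz":-0.1},{"tz":-0.2},{"tz":-0.24},{"tz":-0.24},{"tz":-0.24}])

```text
clock: 2.8
position: [472.4, -99.9, 166.2]
ee_rot: [-0.707, 0.707, 0.0, 0.0]
contact_force: [-0.3, -0.2, -0.2]
gripper_width: 14.6
grasp_force: 58.5
```

```bash
python3 - <<'E'
from h import *
print(tool([561.1,-76.1,0]))
E
```

```text
[-23.76457677 -88.61788944 166.26555543]
```

In the tool's units: -88.6 mm / 500 = -0.1772, -44 mm / 500 = -0.088.

Call:
jog_arm(moves=[{"tx":-0.024,"ty":-0.088},{"tx":-0.048,"ty":-0.1772},{"tx":-0.048,"ty":-0.1772},{"tx":-0.048,"ty":-0.1772},{"tx":-0.048,"ty":-0.1772},{"tx":-0.048,"ty":-0.1772}])

```text
clock: 3.4
position: [560.2, -76.3, 165.8]
ee_rot: [-0.707, 0.707, 0.001, -0.001]
contact_force: [-0.3, -0.2, -0.4]
gripper_width: 15.0
grasp_force: 58.7
```

```bash
python3 - <<'E'
from h import *
im=arm.get_image("wrist");S=arm.get_image("scene")
a=cv2.resize(im[150:400,160:480],(560,437),interpolation=3);b=cv2.resize(S[130:280,200:360],(466,437),interpolation=3)
cv2.imwrite("pics/c.png",cv2.resize(np.hstack([a,b]),(800,341)))
print(tool([561.1,-76.1,0]))
E
```

```text
[-1.52382074e-01 -4.20248912e-01  1.66428017e+02]
```

View pics/c.png

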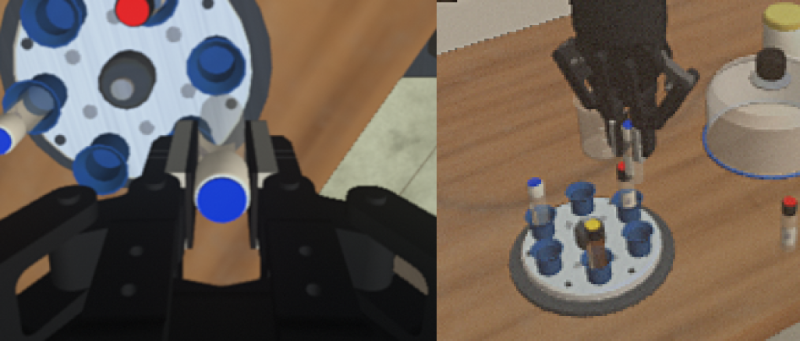

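The wrist and scene crops show the white vial held upright with its blue disc up, above the empty cup opposite blue-in. I'll lower it.

In the tool's units: 83 mm / 500 = 0.166, 72 mm / 500 = 0.144.

Call:
jog_arm(moves=[{"tz":0.05},{"ty":-0.001,"tz":0.09},{"ty":-0.001,"tz":0.12},{"ty":-0.001,"tz":0.144},{"ty":-0.001,"tz":0.166},{"ty":-0.001,"tz":0.166},{"ty":-0.001,"tz":0.166},{"ty":-0.001,"tz":0.166}])

```text
clock: 4.3
position: [562.2, -76.0, 83.6]
ee_rot: [-0.707, 0.707, -0.0, 0.0]
contact_force: [-0.3, 0.3, -0.5]
gripper_width: 15.1
grasp_force: 58.7
```

Call:
jog_arm(moves=[{},{},{}], jaw=32)

```text
clock: 4.6
position: [562.2, -76.0, 83.5]
ee_rot: [0.707, -0.707, 0.0, -0.0]
contact_force: [0.1, -0.4, -0.5]
gripper_width: 32.2
grasp_force: 0.0
```

Call:
jog_arm(moves=[{"tz":-0.08},{"tz":-0.18},{"tz":-0.18},{"tz":-0.18}])

```text
clock: 5.0
position: [562.7, -75.8, 174.9]
ee_rot: [-0.707, 0.707, -0.001, 0.002]
contact_force: [-0.3, -0.2, -0.7]
gripper_width: 31.9
grasp_force: 0.0
```

```bash
python3 - <<'E'
from h import *
print(tool([446.5,-171.8,46]))
E
```

```text
[ 96.15612123 116.63370521 128.3976365 ]
```

In the tool's units: 116.5 mm / 500 = 0.233, 96 mm / 500 = 0.192.

Call:
jog_arm(moves=[{"tx":0.06,"ty":0.072},{"tx":0.12,"ty":0.144},{"tx":0.192,"ty":0.233},{"tx":0.192,"ty":0.233},{"tx":0.192,"ty":0.233},{"tx":0.192,"ty":0.233}], jaw=50)

```text
clock: 5.6
position: [446.1, -171.8, 172.9]
ee_rot: [0.707, -0.707, -0.0, 0.0]
contact_force: [-0.4, 0.6, 0.3]
gripper_width: 49.9
grasp_force: 0.0
```

```bash
python3 - <<'E'
from h import *
import pickle
W=arm.get_calibration("wrist");im=arm.get_image("wrist");pickle.dump(W,open("w2.pkl","wb"))
cv2.imwrite("pics/d.png",cv2.resize(im,(800,500),interpolation=3))
print(tool([446.5,-171.8,46]));print(proj(W,(446.5,-171.8,62))*1.25,proj(W,(425,-251,62))*1.25,proj(W,(561.1,-76.1,97))*1.25)
E
```

```text
[ 2.51673878e-01 -3.23234943e-03  1.26933168e+02]
[401.02917447 248.04015372] [442.25848007 101.3132956 ] [193.90203159 432.06315307]
```

View pics/d.png

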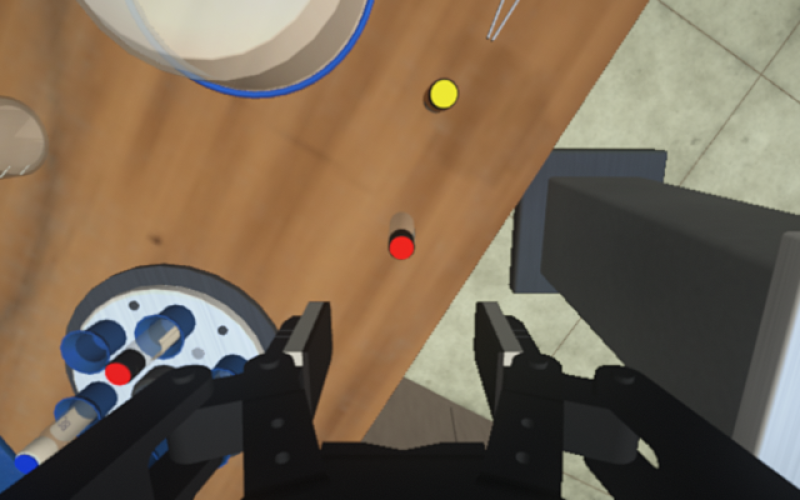

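The red disc is at (401,247), as predicted. The amber vial is at (444,94), a few mm off my rough guess, and the placed white vial is hidden by a finger. I'll pick the clear vial now.

In the tool's units: 126 mm / 500 = 0.252, 90 mm / 500 = 0.18.

Call:
jog_arm(moves=[{"tz":0.1},{"tz":0.18},{"tz":0.252},{"tz":0.252},{"tz":0.252},{"tz":0.252}])

```text
clock: 6.25
position: [447.6, -171.8, 48.9]
ee_rot: [0.708, -0.707, 0.001, -0.001]
contact_force: [0.4, -0.8, -0.7]
gripper_width: 50.0
grasp_force: 0.0
```

Call:
jog_arm(moves=[{},{},{},{},{}], jaw=0)

```text
clock: 6.75
position: [446.5, -172.1, 48.7]
ee_rot: [0.707, -0.707, 0.001, -0.001]
contact_force: [-0.6, 0.4, 6.4]
gripper_width: 15.0
grasp_force: 58.4
```

Call:
jog_arm(moves=[{"tz":-0.1},{"tz":-0.2},{"tz":-0.24},{"tz":-0.24}])

```text
clock: 7.15
position: [447.7, -172.2, 171.3]
ee_rot: [0.707, -0.707, 0.004, -0.003]
contact_force: [-0.2, -0.8, -0.2]
gripper_width: 15.0
grasp_force: 58.5
```

```bash
python3 - <<'E'
from h import *
import pickle
W=pickle.load(open("w2.pkl","rb"));S=arm.get_calibration("scene");D=arm.get_calibration("side")
q=(444/1.25,94/1.25)
print(onz(W,q,62),tri([(S,(377,202)),(W,q)]),tri([(D,(370,196)),(W,q)]))
print(tool([625.4,-17.2,83.5]))
E
```

```text
[ 424.18377154 -254.60314433   62.        ] (array([ 424.94360686, -254.37939714,   58.19827533]), [1.2, 1.2]) (array([ 424.57127409, -254.66849903,   59.57214001]), [0.6, 0.6])
[-155.04188811 -176.95086228   89.3484212 ]
```

In the tool's units: -178 mm / 500 = -0.356, -155 mm / 500 = -0.31, -0.8 rad / 6.2832 = -0.1273.

Call:
jog_arm(moves=[{"tx":-0.052,"ty":-0.06,"rz":-0.0207},{"tx":-0.104,"ty":-0.12,"rz":-0.0414},{"tx":-0.16,"ty":-0.18,"rz":-0.0637},{"tx":-0.212,"ty":-0.24,"rz":-0.0844},{"tx":-0.26,"ty":-0.3,"rz":-0.105},{"tx":-0.31,"ty":-0.356,"rz":-0.1273},{"tx":-0.31,"ty":-0.356,"rz":-0.1273},{"tx":-0.31,"ty":-0.356,"rz":-0.1273},{"tx":-0.31,"ty":-0.356,"rz":-0.1273},{"tx":-0.31,"ty":-0.356,"rz":-0.1273}])

```text
clock: 8.15
position: [622.6, -17.8, 167.1]
ee_rot: [0.926, -0.377, -0.0, 0.0]
contact_force: [-0.7, 0.4, -0.6]
gripper_width: 15.1
grasp_force: 58.6
```

```bash
python3 - <<'E'
from h import *
print(tool([625.4,-17.2,84.5]))
E
```

```text
[ 1.62466828 -2.47527475 82.60354295]
```

In the tool's units: 60 mm / 500 = 0.12, 1.5 mm / 500 = 0.003.

Call:
jog_arm(moves=[{"tx":0.003,"ty":-0.004,"tz":0.05},{"tx":0.003,"ty":-0.004,"tz":0.1},{"tx":0.003,"ty":-0.004,"tz":0.12},{"tx":0.003,"ty":-0.004,"tz":0.12},{"tx":0.003,"ty":-0.004,"tz":0.12}])

```text
clock: 8.65
position: [626.5, -16.9, 108.3]
ee_rot: [0.927, -0.376, 0.001, -0.0]
contact_force: [0.1, -0.5, 0.1]
gripper_width: 14.8
grasp_force: 58.5
```

```bash
python3 - <<'E'
from h import *
print(tool([625.4,-17.2,84.5]))
arm.get_image("scene"); print(tool([625.4,-17.2,84.5]))
E
```

```text
[-0.64588326  1.0182755  23.80870679]
[-0.76488799  1.40758293 24.29708477]
```

In the tool's units: 23 mm / 500 = 0.046, 16 mm / 500 = 0.032.

Call:
jog_arm(moves=[{"tx":-0.001,"ty":0.002,"tz":0.016},{"tx":-0.001,"ty":0.002,"tz":0.032},{"tx":-0.001,"ty":0.002,"tz":0.046},{"tx":-0.001,"ty":0.002,"tz":0.046},{"tx":-0.001,"ty":0.002,"tz":0.046}])

```text
clock: 9.2
position: [625.0, -16.9, 83.9]
ee_rot: [0.927, -0.376, -0.0, 0.0]
contact_force: [1.3, -0.9, -0.6]
gripper_width: 14.9
grasp_force: 58.6
```

Call:
jog_arm(moves=[{},{},{}], jaw=32)

```text
clock: 9.5
position: [624.9, -16.9, 84.2]
ee_rot: [0.927, -0.376, -0.0, 0.0]
contact_force: [0.0, 1.1, -0.1]
gripper_width: 31.7
grasp_force: 0.0
```

Call:
jog_arm(moves=[{"tz":-0.08},{"tz":-0.18},{"tz":-0.18},{"tz":-0.18}])

```text
clock: 9.9
position: [625.5, -16.7, 176.1]
ee_rot: [0.927, -0.376, 0.001, -0.001]
contact_force: [0.0, -0.8, -1.2]
gripper_width: 32.2
grasp_force: 0.0
```

```bash
python3 - <<'E'
from h import *
print(tool([424.3,-254.5,47]))
E
```

```text
[ 21.15320253 311.21281219 128.05046935]
```

In the tool's units: 311 mm / 500 = 0.622, 270 mm / 500 = 0.54, 0.8 rad / 6.2832 = 0.1273.

Call:
jog_arm(moves=[{"tx":0.006,"ty":0.09,"rz":0.0207},{"tx":0.012,"ty":0.18,"rz":0.0414},{"tx":0.018,"ty":0.27,"rz":0.0637},{"tx":0.024,"ty":0.36,"rz":0.0844},{"tx":0.03,"ty":0.45,"rz":0.105},{"tx":0.036,"ty":0.54,"rz":0.1273},{"tx":0.042,"ty":0.622,"rz":0.1273},{"tx":0.042,"ty":0.622,"rz":0.1273},{"tx":0.042,"ty":0.622,"rz":0.1273},{"tx":0.042,"ty":0.622,"rz":0.1273}], jaw=50)

```text
clock: 10.9
position: [423.5, -254.3, 173.6]
ee_rot: [0.707, -0.707, -0.001, 0.0]
contact_force: [0.3, -0.3, 0.5]
gripper_width: 49.6
grasp_force: 0.0
```

```bash
python3 - <<'E'
from h import *
import pickle
W=arm.get_calibration("wrist");im=arm.get_image("wrist");pickle.dump(W,open("w3.pkl","wb"))
cv2.imwrite("pics/e.png",cv2.resize(im,(800,500),interpolation=3))
print(tool([424.3,-254.5,47]));print(proj(W,(424.3,-254.5,62))*1.25)
E
```

```text
[  0.46427399  -0.63158422 126.74317853]
[400.02847565 247.2074309 ]
```

View pics/e.png

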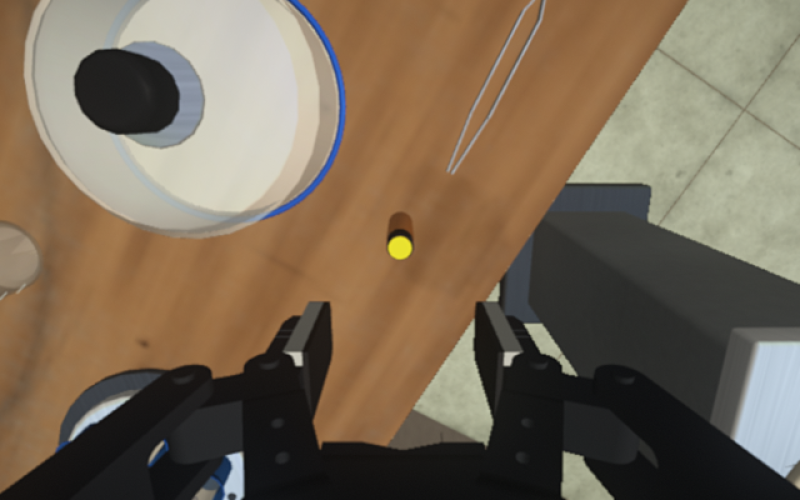

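The yellow disc is at (400,247), exactly as predicted, and the lid knob top is at about (115,92). I'll pick the amber vial.

In the tool's units: 126.5 mm / 500 = 0.253, 90 mm / 500 = 0.18.

Call:
jog_arm(moves=[{"tz":0.1},{"tz":0.18},{"tz":0.253},{"tz":0.253},{"tz":0.253},{"tz":0.253}])

```text
clock: 11.55
position: [425.3, -254.7, 49.6]
ee_rot: [0.708, -0.707, 0.002, -0.001]
contact_force: [-0.2, 0.3, -0.1]
gripper_width: 50.2
grasp_force: 0.0
```

Call:
jog_arm(moves=[{},{},{},{},{}], jaw=0)

```text
clock: 12.05
position: [424.2, -255.0, 49.2]
ee_rot: [0.707, -0.707, 0.001, -0.0]
contact_force: [-1.4, 1.4, 6.5]
gripper_width: 15.3
grasp_force: 58.4
```

Call:
jog_arm(moves=[{"tz":-0.1},{"tz":-0.2},{"tz":-0.24},{"tz":-0.24}])

```text
clock: 12.45
position: [425.4, -255.3, 171.8]
ee_rot: [0.707, -0.707, 0.004, -0.002]
contact_force: [-0.7, -0.3, -0.4]
gripper_width: 14.9
grasp_force: 58.5
```

```bash
python3 - <<'E'
from h import *
import pickle
print(tool([644.4,-101.8,83]))
E
```

```text
[-153.69258677 -218.28613911   90.35046494]
```

In the tool's units: -219 mm / 500 = -0.438, -198 mm / 500 = -0.396, 0.83 rad / 6.2832 = 0.1321.

Call:
jog_arm(moves=[{"tx":-0.046,"ty":-0.064,"rz":0.0207},{"tx":-0.092,"ty":-0.13,"rz":0.0414},{"tx":-0.14,"ty":-0.198,"rz":0.0637},{"tx":-0.184,"ty":-0.264,"rz":0.0844},{"tx":-0.23,"ty":-0.33,"rz":0.105},{"tx":-0.276,"ty":-0.396,"rz":0.1273},{"tx":-0.307,"ty":-0.438,"rz":0.1321},{"tx":-0.307,"ty":-0.438,"rz":0.1321},{"tx":-0.307,"ty":-0.438,"rz":0.1321},{"tx":-0.307,"ty":-0.438,"rz":0.1321}])

```text
clock: 13.45
position: [641.1, -101.7, 166.9]
ee_rot: [-0.362, 0.932, 0.0, -0.001]
contact_force: [0.8, 0.1, 0.8]
gripper_width: 14.9
grasp_force: 58.5
```

```bash
python3 - <<'E'
from h import *
print(tool([644.4,-101.8,85]))
arm.get_image("scene"); print(tool([644.4,-101.8,85]))
E
```

```text
[-2.52776532 -2.41019318 81.90946636]
[-2.51387708 -2.14432406 82.33694593]
```

In the tool's units: 59 mm / 500 = 0.118, 50 mm / 500 = 0.1.

Call:
jog_arm(moves=[{"tx":-0.004,"ty":-0.003,"tz":0.05},{"tx":-0.004,"ty":-0.003,"tz":0.1},{"tx":-0.004,"ty":-0.003,"tz":0.118},{"tx":-0.004,"ty":-0.003,"tz":0.118},{"tx":-0.004,"ty":-0.003,"tz":0.118}])

```text
clock: 14.0
position: [645.3, -101.4, 110.0]
ee_rot: [-0.362, 0.932, -0.0, 0.001]
contact_force: [0.2, 0.3, 0.2]
gripper_width: 14.8
grasp_force: 58.5
```

```bash
python3 - <<'E'
from h import *
print(tool([644.4,-101.8,85]))
arm.get_image("scene"); print(tool([644.4,-101.8,85]))
E
```

```text
[ 0.98176757  0.3656401  24.95716447]
[ 1.31621478  0.50348432 25.38784718]
```

In the tool's units: 24.5 mm / 500 = 0.049, 16 mm / 500 = 0.032.

Call:
jog_arm(moves=[{"tx":0.0016,"ty":0.0006,"tz":0.016},{"tx":0.0016,"ty":0.0006,"tz":0.032},{"tx":0.0016,"ty":0.0006,"tz":0.049},{"tx":0.0016,"ty":0.0006,"tz":0.049},{"tx":0.0016,"ty":0.0006,"tz":0.049}])

```text
clock: 14.55
position: [644.5, -101.3, 84.3]
ee_rot: [-0.362, 0.932, -0.0, 0.0]
contact_force: [-0.4, -0.7, 2.1]
gripper_width: 14.9
grasp_force: 58.7
```

Call:
jog_arm(moves=[{},{},{}], jaw=32)

```text
clock: 14.85
position: [643.7, -101.2, 83.8]
ee_rot: [-0.362, 0.932, 0.0, -0.0]
contact_force: [0.4, 0.2, -0.3]
gripper_width: 32.0
grasp_force: 0.0
```

Call:
jog_arm(moves=[{"tz":-0.08},{"tz":-0.18},{"tz":-0.24},{"tz":-0.28},{"tz":-0.28}])

```text
clock: 15.35
position: [645.6, -101.4, 228.4]
ee_rot: [-0.362, 0.932, -0.001, 0.003]
contact_force: [-0.1, -0.4, 0.1]
gripper_width: 32.0
grasp_force: 0.0
```

```bash
python3 - <<'E'
from h import *
print(tool([610.7,-25,240]))
E
```

```text
[-25.85977745  79.87363292 -11.87503182]
```

In the tool's units: 98 mm / 500 = 0.196, 82 mm / 500 = 0.164, -0.83 rad / 6.2832 = -0.1321.

Call:
jog_arm(moves=[{"tx":-0.014,"ty":0.032,"tz":-0.008,"rz":-0.0223},{"tx":-0.028,"ty":0.064,"tz":-0.016,"rz":-0.0446},{"tx":-0.042,"ty":0.098,"tz":-0.022,"rz":-0.0668},{"tx":-0.056,"ty":0.13,"tz":-0.03,"rz":-0.0891},{"tx":-0.07,"ty":0.164,"tz":-0.036,"rz":-0.1114},{"tx":-0.086,"ty":0.196,"tz":-0.042,"rz":-0.1321},{"tx":-0.086,"ty":0.196,"tz":-0.042,"rz":-0.1321},{"tx":-0.086,"ty":0.196,"tz":-0.042,"rz":-0.1321},{"tx":-0.086,"ty":0.196,"tz":-0.042,"rz":-0.1321}], jaw=60)

```text
clock: 16.25
position: [609.4, -0.4, 244.4]
ee_rot: [-0.706, 0.708, 0.0, -0.001]
contact_force: [-0.1, -1.1, -0.2]
gripper_width: 59.8
grasp_force: 0.0
```

```bash
python3 - <<'E'
from h import *
import pickle
W=arm.get_calibration("wrist");im=arm.get_image("wrist");pickle.dump(W,open("w4.pkl","wb"))
cv2.imwrite("pics/f.png",cv2.resize(im[0:230,200:480],(800,657))[:600])
print(arm.read_state()["position"])
for p in [(625.4,-17.2,97),(561.1,-76.1,97),(644.4,-101.8,97),(610.7,-65.2,60)]: print((proj(W,p)-[200,0])*800/280)
E
```

```text
[ 6.09543255e+02 -5.52392213e-01  2.44475876e+02]
[288.76006315 472.7779823 ]
[528.99558315 251.57175654]
[208.57461224 147.85352812]
[341.39767779 292.70605969]
```

View pics/f.png

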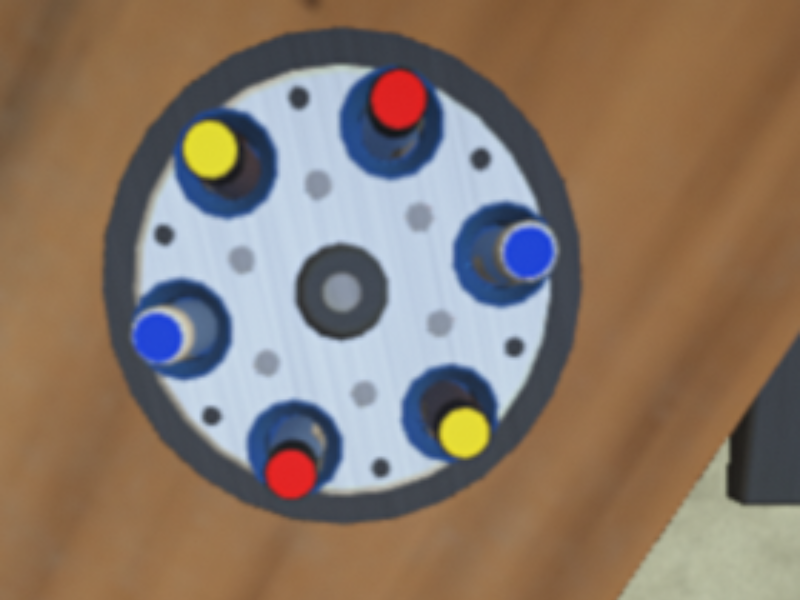

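All six vials are seated with their twins opposite. The discs are within a couple of px of prediction and the hub is at (342,291), which confirms the rotor centre. Next I'll look at the lid from the same relative pose.

In the tool's units: 268 mm / 500 = 0.536, 225 mm / 500 = 0.45.

Call:
jog_arm(moves=[{"tx":0.09,"ty":0.024},{"tx":0.18,"ty":0.048},{"tx":0.27,"ty":0.072},{"tx":0.36,"ty":0.096},{"tx":0.45,"ty":0.12},{"tx":0.536,"ty":0.14},{"tx":0.536,"ty":0.14},{"tx":0.536,"ty":0.14},{"tx":0.536,"ty":0.14}], jaw=75)

```text
clock: 17.2
position: [539.7, -267.8, 245.0]
ee_rot: [-0.707, 0.707, 0.0, -0.0]
contact_force: [0.5, 0.3, 0.6]
gripper_width: 74.7
grasp_force: 0.0
```

```bash
python3 - <<'E'
from h import *
import pickle
W=arm.get_calibration("wrist");im=arm.get_image("wrist");pickle.dump(W,open("w5.pkl","wb"))
cv2.imwrite("pics/g.png",cv2.resize(im[0:300,120:520],(800,600),interpolation=3))
print(arm.read_state()["position"],(proj(W,(540,-333,118))-[120,0])*2)
E
```

```text
[ 539.88278615 -267.28775807  245.14710625] [401.45574798 205.58396762]
```

View pics/g.png

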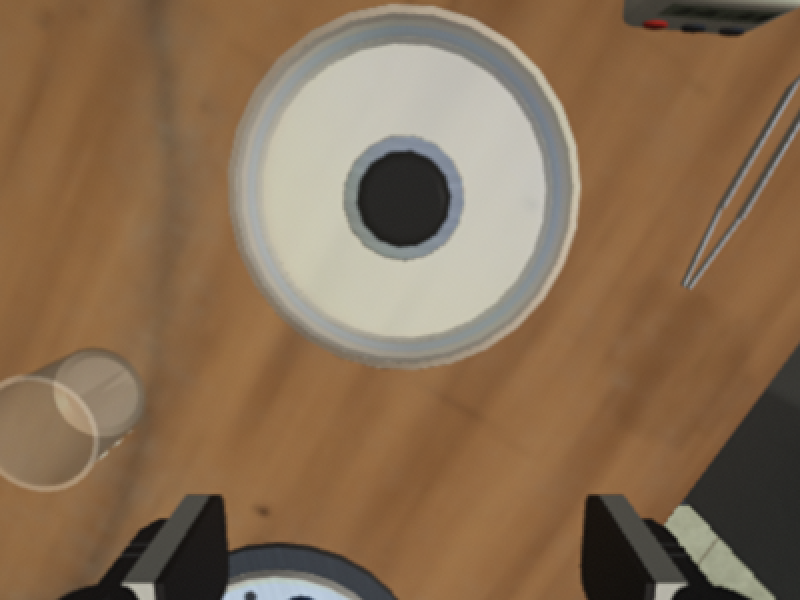

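The knob top is centred at (404,199) in the 2× crop, which is full-frame (322,99.5). The dome is level around it, and the beaker and timer are clear.

```bash
python3 - <<'E'
from h import *
import pickle
a,b=[pickle.load(open(f"w{i}.pkl","rb")) for i in(3,5)]
p=(322,99.5)
print(onz(b,p,118),tri([(b,p),(a,(113/1.25,91/1.25))]),(proj(a,onz(b,p,118))*1.25))
S,D=arm.get_calibration("scene"),arm.get_calibration("side")
print(tri([(b,p),(S,(347,154)),(D,(331,154))]))
X=onz(b,p,118);print(tool([X[0],X[1],106]))
E
```

```text
[ 539.10322751 -335.2347514   118.        ] (array([ 539.0829948 , -335.3896656 ,  116.37353148]), [0.2, 0.2]) [110.45040729  91.58582522]
(array([ 540.14621744, -335.04331902,  116.33540156]), [1.1, 0.4, 0.9])
[ 67.97075815   0.78987785 139.13544092]
```

In the tool's units: 138 mm / 500 = 0.276, 130 mm / 500 = 0.26.

Call:
jog_arm(moves=[{"tx":0.068},{"tx":0.136,"ty":0.001},{"tx":0.136,"ty":0.001,"tz":0.08},{"tx":0.136,"ty":0.001,"tz":0.16},{"tx":0.136,"ty":0.001,"tz":0.23},{"tx":0.136,"ty":0.001,"tz":0.26},{"tx":0.136,"ty":0.001,"tz":0.276},{"tx":0.136,"ty":0.001,"tz":0.276},{"tx":0.136,"ty":0.001,"tz":0.276}])

```text
clock: 18.15
position: [540.3, -335.7, 108.5]
ee_rot: [0.708, -0.707, 0.001, -0.0]
contact_force: [-0.1, -0.4, 0.1]
gripper_width: 75.2
grasp_force: 0.0
```

```bash
python3 - <<'E'
from h import *
print(tool([539.1,-335.2,105]))
arm.get_image("scene"); print(tool([539.1,-335.2,105]))
E
```

```text
[-0.51571134  1.19000958  3.53628314]
[-0.69005722  1.254261    3.90415595]
```

In the tool's units: 3 mm / 500 = 0.006, 1 mm / 500 = 0.002.

Call:
jog_arm(moves=[{"tx":-0.001,"ty":0.002,"tz":0.006},{"tx":-0.001,"ty":0.002,"tz":0.006}])

```text
clock: 18.4
position: [538.2, -335.3, 104.9]
ee_rot: [-0.707, 0.707, -0.0, 0.0]
contact_force: [0.6, -0.4, 0.6]
gripper_width: 75.5
grasp_force: 0.0
```

Call:
jog_arm(moves=[{},{},{},{},{},{}], jaw=0)

```text
clock: 19.0
position: [539.1, -335.8, 105.2]
ee_rot: [0.707, -0.707, 0.001, -0.0]
contact_force: [1.4, -1.2, 2.9]
gripper_width: 31.9
grasp_force: 61.6
```

```bash
python3 - <<'E'
from h import *
print(arm.read_state()["position"])
E
```

```text
[ 539.1484483  -335.7852264   105.17187103]
```

Call:
jog_arm(moves=[{"tz":-0.04},{"tz":-0.1},{"tz":-0.18},{"tz":-0.25},{"tz":-0.26},{"tz":-0.26}])

```text
clock: 19.6
position: [537.7, -335.0, 234.2]
ee_rot: [-0.707, 0.707, 0.0, 0.0]
contact_force: [-0.4, 0.6, -1.7]
gripper_width: 32.4
grasp_force: 61.4
```

```bash
python3 - <<'E'
from h import *
print(tool([610.7,-65.2,125]))
E
```

```text
[-269.75066306  -72.83659395  109.48473546]
```

In the tool's units: -270 mm / 500 = -0.54, -125 mm / 500 = -0.25.

Call:
jog_arm(moves=[{"tx":-0.07,"ty":-0.018},{"tx":-0.16,"ty":-0.042},{"tx":-0.25,"ty":-0.066},{"tx":-0.34,"ty":-0.09},{"tx":-0.43,"ty":-0.116},{"tx":-0.5,"ty":-0.134},{"tx":-0.54,"ty":-0.145},{"tx":-0.54,"ty":-0.145},{"tx":-0.54,"ty":-0.145},{"tx":-0.54,"ty":-0.145}])

```text
clock: 20.6
position: [609.7, -66.3, 232.7]
ee_rot: [-0.707, 0.708, 0.001, -0.001]
contact_force: [-0.4, -0.6, -2.2]
gripper_width: 32.1
grasp_force: 62.0
```

```bash
python3 - <<'E'
from h import *
print(tool([610.7,-65.5,125]))
S=arm.get_image("scene");W=arm.get_image("wrist");print(tool([610.7,-65.5,125]))
a=cv2.resize(S[100:290,190:380],(400,400),interpolation=3);b=cv2.resize(W,(400,250));b=np.vstack([b,np.zeros((150,400,3),np.uint8)])
cv2.imwrite("pics/i.png",np.hstack([a,b]))
E
```

```text
[ -0.77899457  -1.36312068 107.70831404]
[ -1.02998552  -0.81212506 108.57878044]
```

View pics/i.png

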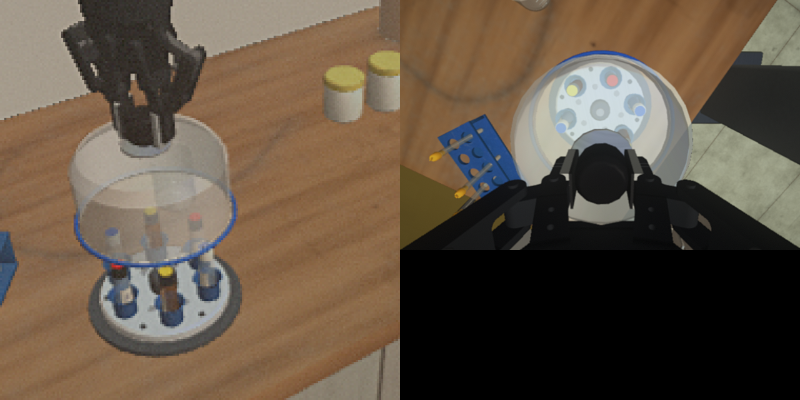

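The lid hangs level, centred over the rotor with its foot above the vials. I'll lower it to just above the deck and then check.

In the tool's units: 88 mm / 500 = 0.176, 75 mm / 500 = 0.15.

Call:
jog_arm(moves=[{"tx":-0.002,"ty":-0.0016,"tz":0.05},{"tx":-0.002,"ty":-0.0016,"tz":0.1},{"tx":-0.002,"ty":-0.0016,"tz":0.15},{"tx":-0.002,"ty":-0.0016,"tz":0.176},{"tx":-0.002,"ty":-0.0016,"tz":0.176},{"tx":-0.002,"ty":-0.0016,"tz":0.176},{"tx":-0.002,"ty":-0.0016,"tz":0.176}])

```text
clock: 21.4
position: [612.5, -64.6, 148.0]
ee_rot: [-0.707, 0.707, -0.001, 0.001]
contact_force: [-0.1, -0.1, -2.5]
gripper_width: 32.2
grasp_force: 62.0
```

```bash
python3 - <<'E'
from h import *
t=[]
for i in range(4): arm.get_image("scene"); t.append(tool([610.7,-65.5,125]))
print(np.mean(t,0))
E
```

```text
[ 1.10793774  1.49821387 22.64116017]
```

In the tool's units: 18 mm / 500 = 0.036, 14 mm / 500 = 0.028.

Call:
jog_arm(moves=[{"tx":0.002,"ty":0.0028,"tz":0.004},{"tx":0.002,"ty":0.0028,"tz":0.012},{"tx":0.002,"ty":0.0028,"tz":0.02},{"tx":0.002,"ty":0.0028,"tz":0.028},{"tx":0.002,"ty":0.0028,"tz":0.036},{"tx":0.002,"ty":0.0028,"tz":0.036},{"tx":0.002,"ty":0.0028,"tz":0.036}])

```text
clock: 22.3
position: [610.1, -65.4, 128.1]
ee_rot: [0.707, -0.707, -0.0, 0.0]
contact_force: [0.2, 0.7, -1.2]
gripper_width: 31.7
grasp_force: 62.0
```

```bash
python3 - <<'E'
from h import *
t=[]
for i in range(4): arm.get_image("scene"); t.append(tool([610.7,-65.5,125]))
print(np.mean(t,0),arm.read_state()["contact_force"])
E
```

```text
[ 0.08605062 -0.50509404  3.45262721] [-0.0315022  -0.32795196 -1.77906223]
```

In the tool's units: 3 mm / 500 = 0.006, 2 mm / 500 = 0.004.

Call:
jog_arm(moves=[{"tz":0.002},{"tz":0.004},{"tz":0.006},{"tz":0.006}])

```text
clock: 22.9
position: [610.0, -65.4, 125.3]
ee_rot: [-0.707, 0.707, 0.0, -0.0]
contact_force: [-0.1, 0.3, -1.5]
gripper_width: 31.7
grasp_force: 62.0
```

Call:
jog_arm(moves=[{"tz":0.0012},{"tz":0.0024},{"tz":0.0024}])

```text
clock: 23.2
position: [610.1, -65.4, 125.2]
ee_rot: [0.707, -0.707, 0.0, -0.0]
contact_force: [-2.4, 1.4, 5.0]
gripper_width: 32.0
grasp_force: 63.2
```

Contact came at TCP 125.2, against 125 expected for a full seat. I'll release.

Call:
jog_arm(moves=[{},{},{},{},{}], jaw=75)

```text
clock: 23.7
position: [610.1, -65.4, 123.9]
ee_rot: [-0.707, 0.707, 0.0, -0.0]
contact_force: [0.2, -0.7, 0.8]
gripper_width: 74.8
grasp_force: 0.0
```

Call:
jog_arm(moves=[{"tz":-0.04},{"tz":-0.12},{"tz":-0.2},{"tx":-0.1,"tz":-0.24},{"tx":-0.2,"tz":-0.24},{"tx":-0.2,"tz":-0.24},{"tx":-0.2,"tz":-0.24}])

```text
clock: 24.4
position: [609.9, 36.0, 244.1]
ee_rot: [0.708, -0.706, -0.0, 0.0]
contact_force: [-0.3, 0.2, -1.2]
gripper_width: 74.9
grasp_force: 0.0
```

```bash
python3 - <<'E'
from h import *
S=arm.get_image("scene");D=arm.get_image("side");W=arm.get_image("wrist");Wc=arm.get_calibration("wrist");Sc=arm.get_calibration("scene");Dc=arm.get_calibration("side")
a=cv2.resize(S[150:290,200:340],(400,400),interpolation=3);b=cv2.resize(D[170:290,220:340],(400,400),interpolation=3)
cv2.imwrite("pics/j.png",np.hstack([a,b]));cv2.imwrite("pics/k.png",cv2.resize(W,(800,500)))
print(proj(Wc,(610.7,-65.2,138))*1.25,(proj(Sc,(610.7,-65.2,138))-[200,150])*400/140,(proj(Dc,(610.7,-65.2,138))-[220,170])*400/120+[400,0])
E
```

```text
[399.44286603  59.21265527] [179.6727825  138.02716826] [592.67995474 148.07873162]
```

View pics/j.png

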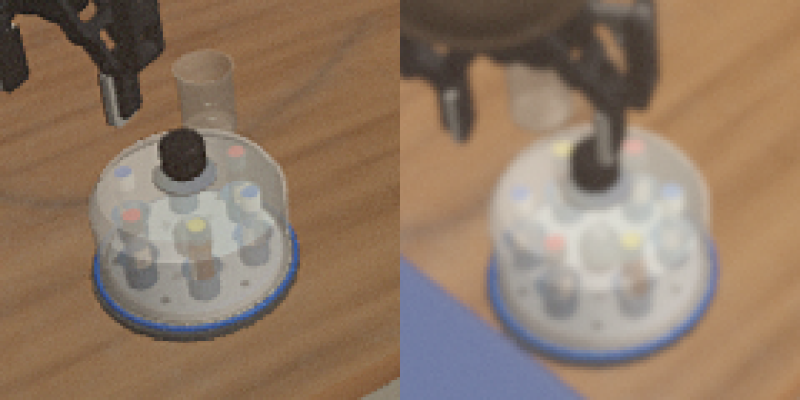

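View pics/k.png

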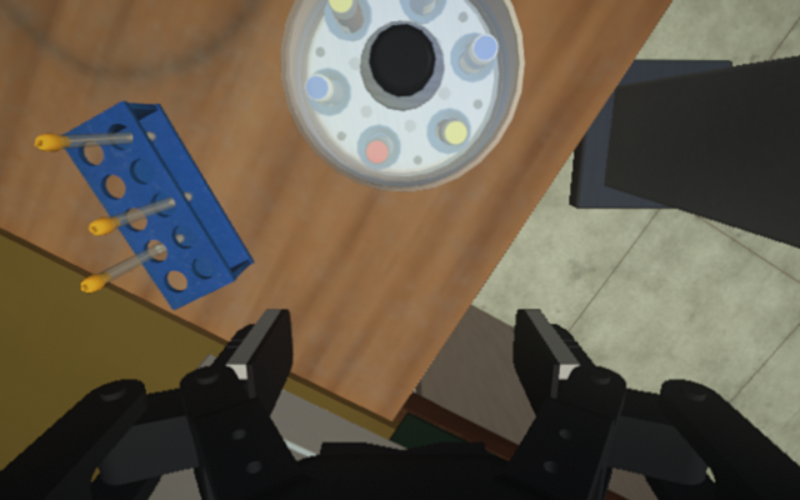

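The lid sits level and concentric on the flange, with an even blue bead. The knob is at (402,60), against a predicted (399,59). All six vials stand with their twins opposite, the beaker is undisturbed, and the gripper is clear. I'll hand in.

```bash
python3 -c "
from bench import arm
print(arm.job_done())"
```

```text
the job is handed in; nothing more can be done
None
```

The three loose vials stand in the cups opposite their twins, the lid is seated level on the rotor, the beaker and timer were not touched, and the job was handed in at about 24.5 s on the robot's clock.

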